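# Seat a printing block flush in the carver's holding board

## Task

Slide the pale printing block across the holding board, without lifting it off, into the recess; press it down gently at both ends until it sits fully home, flush with the board (its carved wood bruises if it is pressed harder than about 6 kg-force); then swing the brass keeper by its red knob square across the recess, over the block, and let go. Leave the other tools and blocks on the bench where they are.

Things in the scene. Friction and masses are not known exactly. Their poses are not given: they have to be found in the camera images.
- board: Brown wooden carver's holding board fixed to the table: 200 (its x) x 340 (its y) x 44 high, flat top; origin at the centre of its underside, z up. A recess is cut in its left (+y) half; the plain right part of its top (y -170 to +15) is where the block lies at first.
- fence (a point): middle of the inner face's foot of a dark fence on the board's top, 20 wide and 16 high, along the board's far (+x) side from board y = -170 to +30. Its inner face (towards -x) is at board x = +71.5, 1 mm inside the line of the recess's far wall (x = +72.5): a block slid along it in +y runs into the recess without catching; a block shoved at it askew wedges.
- recess (a point): centre of the mouth of the rectangular recess, level with the board's top (44 above the table), at board x = 0, y = +63.5; its axes are the board's. The recess is 145 (x) x 97 (y), so its mouth edges lie at board y = +15 and +112; with its lifters fully down it is 30 deep, and a block on them is flush.
- lifter_near (a point): fixed point level with the board's top over the middle of one of two brass lifter plates in the recess, 45 (x) x 80 (y) each. Each slides down by itself against 6 to 9 N of friction, without a spring, to a hard stop. They start unequal, 12 to 18 above their stops: the block dropped in stands that proud, perhaps sloping, and its weight does not sink it.
- lifter_far (a point): the same over the other lifter plate; they lie 45 either side of the recess centre along the board's x, this one farther from the robot
- block: Pale wooden printing block with a dark drawn motif on top: 140 (its x) x 92 (its y) x 30 high, about 0.2 to 0.4 kg, loose, lying on the right part of the board, askew and a little away from the fence. Origin at the centre of its underside. Its 140 side goes along the board's x in the recess (2.5 mm play on each side); either way round. Its motif side stays up.
- block_end_a (a point): point on the block's top at its -x end, 60 from the middle
- block_end_b (a point): point on the block's top at its +x end, 60 from the middle
- keeper (a joint): brass turn-bar on the board's left margin: 0 when it points along the board's +x, growing clockwise seen from above; at 1.57 it points along -y, across the block's middle; stop at 1.75. Starts at 0 to 0.3; stays where left (0.06 N m friction). Bar 18 wide, 8 thick, 75 long from the pivot, underside 3 above the board's top: it passes over the block only when that is down.
- keeper_knob (a point): top centre of the red upright knob on the keeper: round, diameter 15, standing 30 above the bar, 62 mm from the pivot; its top is 41 above the board's top
- keeper_pivot (a point): the keeper's pivot, at board x = 0, y = +142, on the board's top
- mallet: Bystander, to be left alone: hammer-shaped carver's mallet, 240 long, lying to the right of the board; origin at its middle.
- chisel: Bystander, to be left alone: carving chisel with a handle, 190 long, lying to the right near the robot; origin at its middle.
- stamp_a: Bystander, to be left alone: finished dark hand stamp 75 x 50 x 28 with an upright wooden handle on top, total 63 high, to the left near the robot; origin under its middle.
- stamp_b: Bystander, to be left alone: finished brown hand stamp, same size as stamp_a, beyond the board on the right; origin under its middle.
- round_block: Bystander, to be left alone: round pale wooden blank, diameter 110, 30 high, left of the board; origin under its middle.
- tin: Bystander, to be left alone: red tin can, diameter 72, 90 high, left near the robot; origin under its middle.
- bottle: Bystander, to be left alone: green bottle, diameter 68, 210 high, far left; origin under its middle.

How it is judged:
By the outcome, as a careful person would: the job done as asked, in the order asked, and still so for the second after the job is handed in, with the robot touching nothing.
It also fails if it takes over 72 s, if anything falls off the work surface, if the arm or the gripper's body presses on something with over 40 N, if the wrist force passes 120 N, or if a joint passes its speed limit or range.

## Robot

A 6-joint arm with a two-finger parallel gripper is mounted at the origin on the work surface. World frame = base frame: x ahead of the robot, y to its left, z up, the work surface at z = 0. Lengths are in mm, angles in degrees, forces in N, time in s.
With the tool pointing down it reaches from about 300 to 850 mm from the base axis. Payload 4.2 kg.
Tool frame: the origin (TCP) lies midway between the tips of the shut fingers; the grasp point (between the pads) lies 19 mm behind it; z points along the fingers, y is the line along which they close (so a half turn about z gives the same grasp; the last joint's range is limited). The gripper opens to 91 mm and grips with 3 to 60 N. Pads are 32 mm wide; open, the fingers measure 118 mm over their backs; the gripper's body (76 mm by 178 mm) begins 60 mm behind the grasp point.
Start: joints at [70.474, 18.312, 89.639, -0, 72.044, -1.146], TCP at [181.316, 545.684, 188.076] pointing down, gripper open.
Joint ranges: [-177.97, 177.97], [-48.28, 115.42], [12.27, 149.76], [-77.06, 257.06], [2.81, 150.46], [-146.56, 146.56]. Speed limits (degrees/s): [147.25, 147.25, 180, 180, 180, 180].

## Interface

Orientations are given as [roll, pitch, yaw] about the fixed x, y, z axes, in that order (R = Rz(yaw) Ry(pitch) Rx(roll)).
In Python, from workcell import env gives the robot as it stands.
- The arm moves only by the shell command python3 drive.py 'ROWS' [OPENING] [FORCE]. ROWS is a JSON list of rows, 1 to 8 of them, each an object with the fields pos (a list: dx, dy, dz in shares of the most that a row can go, 1 being 50 mm), rotvec (a list: a rotation vector rx, ry, rz in units of 2 degrees); a field left out counts as zero; each row shifts and turns the commanded pose from where the row before left it, along the tool's axes as they then stand; what a row does not reach is not made up. A row lasts 1/10 s, in which the tool goes at most 50 mm and 8.59 degrees, less where a joint would pass 70% of its speed; a pose out of reach is approached as far as the arm can. OPENING is the finger opening in mm, set as the command begins (- or left out keeps the last). The fingers move at their own pace and stop on an object; FORCE is the grip in N (left out, the last holds). Time passes only in rows, so rows that do not move let the fingers close. It prints the time, the measured TCP pose, the force, the opening and the grip force at its end. Input that does not fit is refused with a message, and nothing moves.
- env.state(): the state, without advancing time (a new reading comes with each control period).
- env.grab_frame(name): name is "scene" or "top" or "wrist"; returns the picture (400x640x3 uint8, blue, green, red); there is no depth.
- env.camera_model(name): a dict with "fx", "fy", "cx", "cy" (pixels), "D" ([k1, k2, p1, p2, k3] as OpenCV has them; the pictures are not rectified), "T" (4x4, takes a point from camera to world coordinates). Camera axes: x right, y up, looking along -z (the intrinsics and any distortion apply to the point x, -y, -z); pixel columns grow to the right and rows downward; lengths in mm; the calibration is good to about 2 mm. A picture is of the moment at which its call begins: read the wrist's pose just before it. camera_model takes no time and is no camera call; for the wrist camera it gives the pose at the moment of the call.
- env.job_done(): hands the job in; it is judged then, once.
The state is a dict: "time_s": time; "qpos": joint angles; "qvel": joint speeds; "effort": joint torques, N m; "ee_pos": TCP position; "ee_rot": TCP orientation; "force": force on the tool from outside, world axes, zero at the start; "torque": the same for the moment, N m; "gripper_width": finger opening in mm; "gripper_force": force on a finger pad.
Only numpy, scipy, OpenCV 4.12 (cv2) and the standard library are available. Lean on these libraries where they do the work, as an engineer would, in place of code of your own. Each camera call takes 0.05 s, during which the arm holds its last target. There are 200 camera calls.

## Working session

There is one attempt and no reset: what is moved stays moved. The work goes in short steps, Python scripts to look and compute and a shell command to move; the robot and the scene stay as the last step left them, time stands still between calls to the robot, and variables do not carry over. Pictures are saved under pics/ and viewed, at most 10 in all, crops included, and the job is handed in when it is done.

```bash
ls; mkdir -p pics; python3 - <<'E'
from workcell import env
import cv2,numpy as np
print(env.state())
for n in("scene","top"):
    m=env.camera_model(n);print(n,m)
    cv2.imwrite(f"pics/{n}0.png",env.grab_frame(n))
E
```

```text
drive.py
pics
workcell.py
{'time_s': 0.0, 'qpos': array([ 7.04731559e+01,  1.83519839e+01,  8.97073809e+01,  9.00632129e-04,
        7.20438217e+01, -1.14640784e+00]), 'qvel': array([ 0.00070391, -0.06799304, -0.03112309,  0.04748488, -0.04244135,
       -0.03231556]), 'effort': array([-3.82717781e-04, -4.12465274e+01, -2.31973207e+01,  7.27200997e-02,
        4.57465067e-02, -1.31338952e-04]), 'ee_pos': array([181.12326716, 545.13748198, 187.21028731]), 'ee_rot': array([-1.79896851e+02, -2.92056883e-03,  1.61619283e+02]), 'force': array([-0.07233333,  0.31672828,  0.09363195]), 'torque': array([-0.00750482,  0.0192724 , -0.00887036]), 'gripper_force': 0.0, 'gripper_width': 91.05744030666281}
scene {'fx': 383.8612373492386, 'fy': 383.8612373492386, 'cx': 321.0092746673949, 'cy': 194.21898724068072, 'D': array([-0.04621334,  0.        ,  0.        ,  0.        ,  0.        ]), 'T': array([[ 2.86098425e-01, -8.19770059e-01,  4.96109606e-01,
         1.20076183e+03],
       [ 9.58179070e-01,  2.48201973e-01, -1.42438237e-01,
        -1.21446331e+02],
       [-6.36878115e-03,  5.16113196e-01,  8.56496706e-01,
         1.15989856e+03],
       [ 0.00000000e+00,  0.00000000e+00,  0.00000000e+00,
         1.00000000e+00]])}
top {'fx': 395.9323029611593, 'fy': 395.9323029611593, 'cx': 320.49546306978186, 'cy': 192.61028589570478, 'D': array([-0.07216952,  0.        ,  0.        ,  0.        ,  0.        ]), 'T': array([[-2.26189876e-02,  9.96808696e-01, -7.65558940e-02,
         4.89485859e+02],
       [-9.99535431e-01, -2.41125513e-02, -1.86415598e-02,
         4.26885908e+01],
       [-2.04280269e-02,  7.60986753e-02,  9.96891011e-01,
         1.25439577e+03],
       [ 0.00000000e+00,  0.00000000e+00,  0.00000000e+00,
         1.00000000e+00]])}
```
View pics/top0.png

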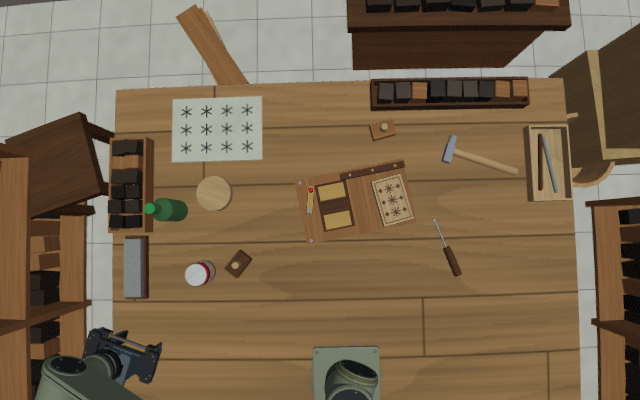

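View pics/scene0.png

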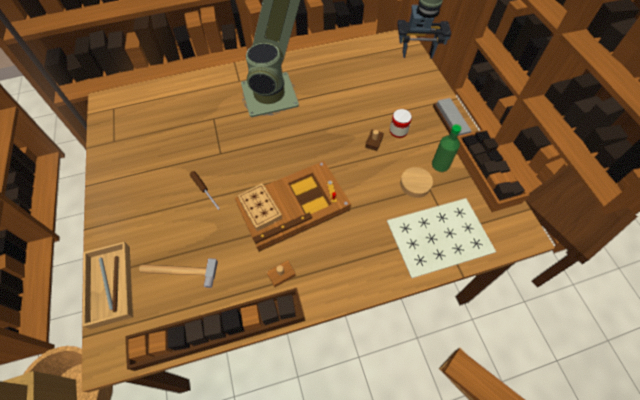

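The top view shows the board centred near (356,203), with the fence on its upper edge. The block is at (393,200), the brass lifters at (333,191) and (337,219), and the keeper with its red knob at (310,190). The scene view agrees. I'll take a coarse measurement, then bring the wrist camera over the board.

```bash
cat > h.py <<'E'
import cv2,numpy as np
from workcell import env
def ray(m,px):
    px=np.array(px,float).reshape(-1,1,2)
    K=np.array([[m['fx'],0,m['cx']],[0,m['fy'],m['cy']],[0,0,1]])
    u=cv2.undistortPoints(px,K,m['D']).reshape(-1,2)
    d=np.c_[u[:,0],-u[:,1],-np.ones(len(u))]@m['T'][:3,:3].T
    return m['T'][:3,3],d
def onplane(m,px,z):
    o,d=ray(m,px); return o+d*((z-o[2])/d[:,2])[:,None]
def tri(obs):  # [(model,px),...] -> least-squares point, residual
    A=np.zeros((3,3));b=np.zeros(3);L=[]
    for m,p in obs:
        o,d=ray(m,p);d=d[0]/np.linalg.norm(d[0]);P=np.eye(3)-np.outer(d,d);A+=P;b+=P@o;L.append((P,o))
    x=np.linalg.solve(A,b);return x,[float(np.linalg.norm(P@(x-o))) for P,o in L]
def proj(m,X):
    X=np.atleast_2d(X);c=(X-m['T'][:3,3])@m['T'][:3,:3]
    K=np.array([[m['fx'],0,m['cx']],[0,m['fy'],m['cy']],[0,0,1]])
    return cv2.projectPoints(np.c_[c[:,0],-c[:,1],-c[:,2]],np.zeros(3),np.zeros(3),K,m['D'])[0].reshape(-1,2)
def toolrel(R_from_state,vec): return R_from_state.T@vec
E
python3 - <<'E'
from h import *
from scipy.spatial.transform import Rotation as R
m=env.camera_model("top")
print("coarse",onplane(m,[[333,191],[337,219],[310,190],[393,200],[312,240],[414,222],[302,181]],44).round())
w=env.camera_model("wrist");s=env.state()
Rt=R.from_euler('xyz',s['ee_rot'],degrees=True).as_matrix()
print(w['fx'],w['cx'],w['cy'],w['D'],"cam in tool",(Rt.T@(w['T'][:3,3]-s['ee_pos'])).round(1),"\n",(Rt.T@w['T'][:3,:3]).round(3), "\n",Rt.round(3))
E
```

```text
coarse [[ 586.   27.   44.]
 [ 501.   17.   44.]
 [ 591.   97.   44.]
 [ 554. -156.   44.]
 [ 438.   94.   44.]
 [ 486. -218.   44.]
 [ 620.  121.   44.]]
354.44567019991314 317.64675676613194 201.87147669431516 [-0.04622455  0.          0.          0.          0.        ] cam in tool [  78.7   -0.6 -196.5] 
 [[-0.     0.96   0.281]
 [ 1.     0.     0.   ]
 [ 0.     0.281 -0.96 ]] 
 [[-0.949  0.315 -0.   ]
 [ 0.315  0.949 -0.001]
 [ 0.    -0.002 -1.   ]]
```

Careful with the scale: shifts go in shares of 50 mm and turns go in units of 2 degrees. That gives: -9 mm is -0.18, 8.5 degrees is 4.25.

```bash
python3 drive.py '[{"pos":[0, 0, -0.18], "rotvec":[0, 0, 4.25]}, {"pos":[0, 0, -0.18], "rotvec":[0, 0, 4.25]}, {"pos":[0, 0, -0.18], "rotvec":[0, 0, 4.25]}, {"pos":[0, 0, -0.18], "rotvec":[0, 0, 4.25]}, {"pos":[0, 0, -0.18], "rotvec":[0, 0, 4.25]}, {"pos":[0, 0, -0.18], "rotvec":[0, 0, 4.25]}, {"pos":[0, 0, -0.18], "rotvec":[0, 0, 4.25]}]'; python3 drive.py '[{"pos":[-0.88, 0.3, 0]}, {"pos":[-0.88, 0.3, 0]}, {"pos":[-0.88, 0.3, 0]}, {"pos":[-0.88, 0.3, 0]}, {"pos":[-0.88, 0.3, 0]}, {"pos":[-0.88, 0.3, 0]}, {"pos":[-0.88, 0.3, 0]}, {"pos":[-0.88, 0.3, 0]}]'; python3 drive.py '[{"pos":[-0.88, 0.3, 0]}, {"pos":[-0.88, 0.3, 0]}, {"pos":[-0.88, 0.3, 0]}, {"pos":[-0.88, 0.3, 0]}, {"pos":[-0.88, 0.3, 0]}, {"pos":[-0.88, 0.3, 0]}, {}, {}]'
python3 - <<'E'
from h import *
import pickle
m=env.camera_model("wrist");f=env.grab_frame("wrist");pickle.dump((m,f),open("v1.pkl","wb"));cv2.imwrite("pics/w1.png",f);print(env.state()['ee_pos'],env.state()['ee_rot'],m['T'])
E
```

```text
time_s: 0.8
ee_pos: [181.2, 545.4, 250.9]
ee_rot: [-180.0, 0.1, 101.8]
force: [-0.0, -0.0, 0.4]
gripper_width: 91.1
gripper_force: 0.0
time_s: 1.6
ee_pos: [372.9, 224.9, 250.9]
ee_rot: [-180.0, -0.0, 102.1]
force: [1.6, 0.7, 0.6]
gripper_width: 91.4
gripper_force: 0.0
time_s: 2.4
ee_pos: [515.7, -13.1, 250.2]
ee_rot: [-179.9, -0.1, 102.0]
force: [-0.1, -0.1, -0.4]
gripper_width: 91.2
gripper_force: 0.0
[515.37065122 -12.2334412  250.51724089] [-1.79920538e+02 -6.01267457e-02  1.02087670e+02] [[ 9.78184027e-01 -1.99771487e-01 -5.69856396e-02  5.00029596e+02]
 [ 2.07737018e-01  9.39117746e-01  2.73684472e-01  6.36489273e+01]
 [-1.15812849e-03 -2.79551806e-01  9.60129911e-01  4.46813746e+02]
 [ 0.00000000e+00  0.00000000e+00  0.00000000e+00  1.00000000e+00]]
```

View pics/w1.png

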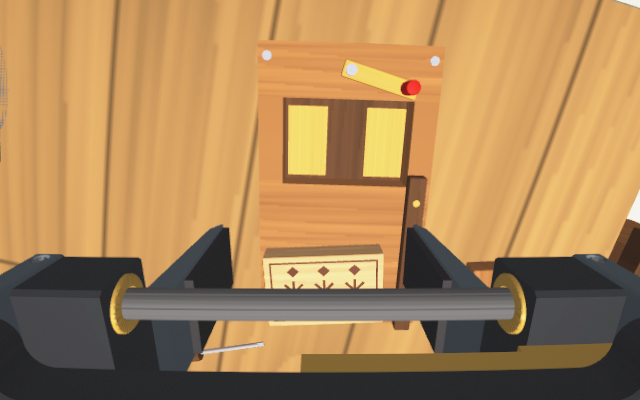

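The wrist view shows the recess mouth corners near (283,98), (413,100), (407,186) and (283,183). The keeper pivot is at (351,69) and the knob at (412,88). The fence runs from (415,177) to (400,329). The block is partly hidden behind the gripper, so I'll move towards −y for a second view.

Scaled: -45 mm is -0.9, 5 mm is 0.1.

```bash
python3 drive.py '[{"pos":[-0.9, 0.1, 0]}, {"pos":[-0.9, 0.1, 0]}, {"pos":[-0.9, 0.1, 0]}, {}, {}]'
python3 - <<'E'
from h import *
import pickle
m=env.camera_model("wrist");f=env.grab_frame("wrist");pickle.dump((m,f),open("v2.pkl","wb"));cv2.imwrite("pics/w2.png",f)
E
```

```text
time_s: 2.95
ee_pos: [558.5, -140.3, 250.7]
ee_rot: [-180.0, -0.1, 102.1]
force: [-0.6, 0.2, -0.7]
gripper_width: 91.3
gripper_force: 0.0
```

View pics/w2.png

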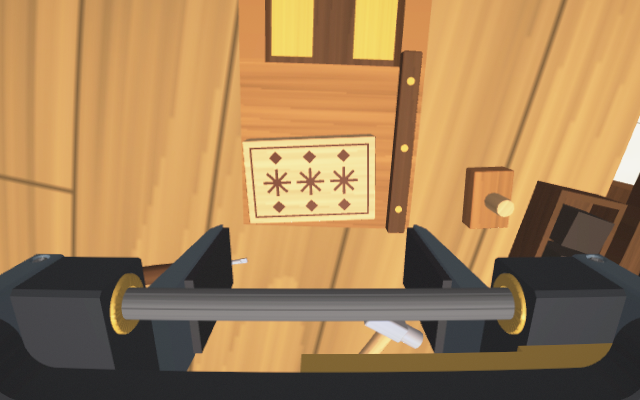

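The second wrist view shows the whole block top, with corners at about (243,143), (375,136), (375,219) and (249,223), clear of the fence's inner edge near (400,52) to (386,232). Next I'll refine these features and triangulate.

```bash
cat > meas.py <<'E'
from h import *
import pickle
(m1,f1),(m2,f2)=[pickle.load(open(p,"rb")) for p in("v1.pkl","v2.pkl")]
def sub(f,p,w=4):
    g=cv2.cvtColor(f,cv2.COLOR_BGR2GRAY)
    return cv2.cornerSubPix(g,np.array(p,np.float32).reshape(-1,1,2),(w,w),(-1,-1),(3,30,.01)).reshape(-1,2)
a=sub(f1,[[283,183],[407,186],[283,98],[413,100]]);b=sub(f2,[[266,62],[392,66]])
print(a.round(1).tolist(),b.round(1).tolist())
for i in range(2): print("recess near corner",tri([(m1,a[i]),(m2,b[i])]))
def cents(f,lo,hi,roi,amin):
    x0,y0,x1,y1=roi;h=cv2.cvtColor(f[y0:y1,x0:x1],cv2.COLOR_BGR2HSV);k=cv2.inRange(h,lo,hi)
    n,l,s,c=cv2.connectedComponentsWithStats(k)
    return [(s[i,4],(c[i]+[x0,y0]).round(1)) for i in range(1,n) if s[i,4]>=amin],k
print("fence pins v1",cents(f1,(20,120,150),(35,255,255),(395,180,430,330),8)[0])
print("fence pins v2",cents(f2,(20,120,150),(35,255,255),(390,55,425,230),8)[0])
print("knob v1",cents(f1,(0,150,60),(6,255,255),(380,60,440,110),20)[0])
print("white v1",cents(f1,(0,0,150),(180,60,255),(255,35,445,90),8)[0])
print("lifters v1",cents(f1,(20,120,150),(35,255,255),(280,95,415,185),200)[0])
R=onplane(m1,a,44);print("recess@44",R.round(1).tolist(),onplane(m2,b,44).round(1).tolist())
# block top
h=cv2.cvtColor(f2,cv2.COLOR_BGR2HSV)
for p in [(300,150),(246,180),(370,140),(300,217),(320,100),(310,230),(246,180)]: print(p,h[p[1],p[0]],end=' ')
t=env.camera_model("top");ft=cv2.imread("pics/top0.png");sc=env.camera_model("scene");fs=cv2.imread("pics/scene0.png")
print("\nknob top",cents(ft,(0,150,60),(8,255,255),(295,175,330,225),3)[0])
print("knob scene",cents(fs,(0,150,60),(8,255,255),(320,170,350,210),3)[0])
for s,f,r in((5,f1,(250,30,450,340)),(5,f2,(230,0,430,240))):
    pass
x=np.hstack([cv2.resize(f2[125:235,230:410],None,fx=4,fy=4,interpolation=cv2.INTER_CUBIC)]);cv2.imwrite("pics/blk.png",x)
E
python3 meas.py
```

```text
[[282.3999938964844, 182.6999969482422], [406.1000061035156, 187.1999969482422], [282.79998779296875, 96.5999984741211], [413.8999938964844, 100.80000305175781]] [[264.8999938964844, 61.70000076293945], [392.0, 66.0]]
recess near corner (array([478.81415623, -37.26938752,  42.86219761]), [0.014330767977055937, 0.01433076797718573])
recess near corner (array([615.81952313, -12.15394596,  50.67788942]), [3.94846816160031, 3.9484681616004726])
fence pins v1 [(np.int32(35), array([416., 203.]))]
fence pins v2 [(np.int32(15), array([391.,  57.])), (np.int32(41), array([410.3,  80.9])), (np.int32(39), array([404.1, 147.9])), (np.int32(32), array([398. , 208.7]))]
knob v1 [(np.int32(237), array([410.7,  87.5]))]
white v1 [(np.int32(78), array([266.4,  54.8])), (np.int32(75), array([434.7,  60.5])), (np.int32(113), array([351.3,  69.1]))]
lifters v1 [(np.int32(2599), array([307.1, 139.6])), (np.int32(2579), array([383.8, 141.8]))]
recess@44 [[478.9, -37.0, 44.0], [621.7, -12.1, 44.0], [461.7, 58.2, 44.0], [603.4, 84.2, 44.0]] [[479.0, -37.3, 44.0], [613.3, -12.9, 44.0]]
(300, 150) [ 25  82 246] (246, 180) [ 19 111 235] (370, 140) [ 23  88 245] (300, 217) [ 22  94 244] (320, 100) [ 14 154 222] (310, 230) [ 16 139 217] (246, 180) [ 19 111 235] 
knob top [(np.int32(21), array([310.2, 189.3]))]
knob scene [(np.int32(16), array([333.9, 194.9]))]
```

View pics/blk.png

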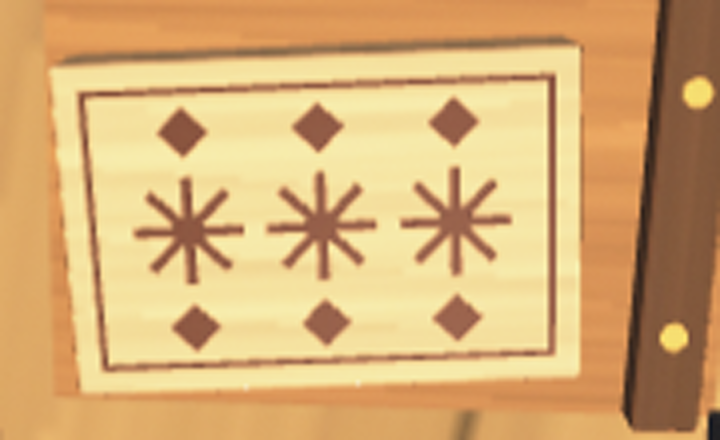

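The crop shows the block's top corners at full-image (242.5,142), (375,135.8), (374.8,218.5) and (250.5,222.8). The fence's foot is about 15 px to the right of the block.

```bash
cat > frame.py <<'E'
from h import *
import pickle
(m1,f1),(m2,f2)=[pickle.load(open(p,"rb")) for p in("v1.pkl","v2.pkl")]
c=onplane(m1,[[282.4,182.7],[406.1+.9,187.2],[282.8,96.6],[413.9,100.8]],44)[:,:2]
ideal=np.array([[-72.5,15],[72.5,15],[-72.5,112],[72.5,112]],float)
def fit(I,W):
    ci,cw=I.mean(0),W.mean(0);H=(I-ci).T@(W-cw);a=np.arctan2(H[0,1]-H[1,0],H[0,0]+H[1,1])
    Rm=np.array([[np.cos(a),-np.sin(a)],[np.sin(a),np.cos(a)]]);t=cw-Rm@ci
    return Rm,t,np.degrees(a),np.linalg.norm(I@Rm.T+t-W,axis=1)
B,t0,yaw,res=fit(ideal,c)
def tob(p): return (np.asarray(p)[...,:2]-t0)@B
def tow(p): return np.asarray(p)@B.T+t0
E
python3 - <<'E'
from frame import *
np.set_printoptions(precision=1,suppress=True)
print("yaw",yaw,"orig",t0,"res",res)
bc=onplane(m2,[[250.5,222.8],[374.8,218.5],[375,135.8],[242.5,142]],74)[:,:2]
print("block edges",np.linalg.norm(bc-np.roll(bc,-1,0),axis=1))
b=tob(bc);print("block corners in board",b.tolist(),b.mean(0),fit(np.array([[-70,-46],[70,-46],[70,46],[-70,46]],float),b)[2:])
print("pivot",tob(onplane(m1,[[351.3,69.1]],56)))
print("fence pins v2@60",tob(onplane(m2,[[410.3,80.9],[404.1,147.9],[398,208.7]],60)))
print("pin height",tri([(m1,[416,203]),(m2,[410.3,80.9])]))
print("fence foot end v2@44",tob(onplane(m2,[[230+622/4,125+412/4],[230+654/4,125]],44)))
sc=env.camera_model("scene");t=env.camera_model("top")
k,r=tri([(m1,[410.7,87.5]),(t,[310.2,189.3]),(sc,[333.9,194.9])]);print("knob tri",k,r,tob(k))
k1=tob(onplane(m1,[[410.7,87.5]],75))[0];print("knob b",k1,np.hypot(*(k1-[0,142])),np.degrees(np.arctan2(142-k1[1],k1[0])))
print("screws",tob(onplane(m1,[[266.4,54.8],[434.7,60.5]],44)))
p=b.mean(0); 
# block top height by two views: motif centre-left star? use block top far corners in both
g=lambda f,p:cv2.cornerSubPix(cv2.cvtColor(f,6),np.array(p,np.float32).reshape(-1,1,2),(3,3),(-1,-1),(3,30,.01)).reshape(-1,2)
q1=g(f1,[[292,271.5],[323,271],[354,270]]);q2=g(f2,[[275.5,158],[309,156.5],[343.5,155.5]]);print(q1,q2)
for i in range(3): print("diamond",tri([(m1,q1[i]),(m2,q2[i])]))
E
```

```text
yaw 10.331594456643435 orig [553.1 -39.1] res [0.4 1.1 0.1 0.9]
block edges [138.8  91.2 138.8  89.9]
block corners in board [[-85.75548394041378, -157.52788933303697], [52.74467548612751, -148.0881044162954], [46.0840690120727, -57.17868886631942], [-92.31492406704474, -67.90894594672753]] [ -19.8 -107.7] (np.float64(4.172831429831539), array([1.2, 0.7, 0.7, 1.2]))
pivot [[ -0.  141.9]]
fence pins v2@60 [[  81.2   -0.4]
 [  81.2  -70.5]
 [  81.  -140.1]]
pin height (array([633.3, -24.8,  59. ]), [0.08586884659644774, 0.08586884659635777])
fence foot end v2@44 [[  72.1 -170. ]
 [  70.8  -47.3]]
knob tri [589.3  95.8  78.6] [2.1655023014131536, 1.2879029045399313, 2.3382153787933557] [ 59.8 126.2]
knob b [ 59.  124.9] 61.46726252369168 16.186822157304775
screws [[-90.1 154.8]
 [ 90.1 154.8]]
[[292.  271.5]
 [323.  271. ]
 [354.  270. ]] [[275.5 158. ]
 [309.  156.5]
 [343.5 155.5]]
diamond (array([ 510.9, -132.3,   72.1]), [0.3623087762113331, 0.3623087762112179])
diamond (array([ 545.7, -122.7,   75. ]), [0.1358693830126435, 0.13586938301248483])
diamond (array([ 580.9, -114.2,   74.6]), [0.35097431463816003, 0.3509743146380226])
```

The fit is good: board yaw is 10.33°, board origin is (553.1,−39.1), the heights check out, and the block's centre is at board (−19.8,−107.7), turned +4.2°. The knob is at 16°. In this tool pose, tool x is board +y and tool y is board +x. I'll go to the −x end with the fingers shut, then push to the fence.

```bash
cat > where.py <<'E'
from frame import *
s=env.state();p=s['ee_pos'];print("board",tob(p).round(1),"z",p[2].round(1),"yaw err",round(s['ee_rot'][2]-90-yaw,2),"rp",s['ee_rot'][:2].round(2),"F board",np.r_[s['force'][:2]@B,s['force'][2]].round(1),"w",round(s['gripper_width'],1),"t",s['time_s'])
E
python3 drive.py '[{"pos":[-0.06, -0.7, 0], "rotvec":[0, 0, 0.9]}, {"pos":[-0.06, -0.7, 0]}, {"pos":[-0.06, -0.7, 0.6]}, {"pos":[0, 0, 0.9]}, {"pos":[0, 0, 0.9]}, {"pos":[0, 0, 0.8]}, {"pos":[0, 0, 0.4]}, {}]' 0 20; python3 where.py
```

```text
time_s: 3.8
ee_pos: [454.9, -167.2, 68.8]
ee_rot: [-179.7, -0.2, 100.5]
force: [-0.3, 0.2, -0.2]
gripper_width: 30.1
gripper_force: 0.0
board [-119.5 -108.5] z 68.8 yaw err 0.13 rp [-179.69   -0.22] F board [-0.3  0.3 -0.2] w 30.1 t 3.8
```

Scaled: 8 mm is 0.16.

```bash
python3 drive.py '[{"pos":[0, 0, 0.16]}, {"pos":[0, 0, 0.16]}, {}, {}]'; python3 where.py;  python3 drive.py '[{"pos":[0, 0.12, 0]}, {"pos":[0, 0.12, 0]}, {"pos":[0, 0.1, 0]}, {"pos":[0, 0.08, 0]}, {"pos":[0, 0.08, 0]}, {"pos":[0, 0.08, 0]}, {"pos":[0, 0.06, 0]}, {}]'; python3 where.py
```

```text
time_s: 4.2
ee_pos: [458.0, -170.1, 55.6]
ee_rot: [179.9, 0.0, 100.3]
force: [-0.1, -0.0, 0.2]
gripper_width: 0.7
gripper_force: 0.0
board [-117.  -111.8] z 55.6 yaw err -0.0 rp [1.7994e+02 3.0000e-02] F board [-0.1  0.   0.2] w 0.7 t 4.2
time_s: 5.0
ee_pos: [489.5, -164.3, 55.0]
ee_rot: [180.0, -0.0, 100.3]
force: [-0.3, 0.6, -0.3]
gripper_width: 0.9
gripper_force: 0.0
board [ -85.  -111.8] z 55.0 yaw err 0.0 rp [179.99  -0.  ] F board [-0.2  0.6 -0.3] w 0.9 t 5.0
```

```bash
python3 drive.py '[{"pos":[0, 0.02, 0]}, {"pos":[0, 0.02, 0]}, {"pos":[0, 0.02, 0]}, {}]'; python3 where.py;  python3 drive.py '[{"pos":[0, 0.02, 0]}, {"pos":[0, 0.02, 0]}, {}]'; python3 where.py
python3 - <<'E'
from frame import *
f=env.grab_frame("top");m=env.camera_model("top")
q=proj(m,np.c_[tow([[0,-60]]),[[60]]])[0].astype(int);c=f[q[1]-50:q[1]+50,q[0]-66:q[0]+66];cv2.imwrite("pics/c1.png",cv2.resize(c,None,fx=6,fy=6,interpolation=2))
E
```

```text
time_s: 5.4
ee_pos: [492.1, -163.8, 55.1]
ee_rot: [180.0, -0.0, 100.3]
force: [-0.2, 0.3, -0.4]
gripper_width: 0.9
gripper_force: 0.0
board [ -82.3 -111.8] z 55.1 yaw err -0.01 rp [179.99  -0.  ] F board [-0.1  0.3 -0.4] w 0.9 t 5.4
time_s: 5.7
ee_pos: [494.2, -163.4, 55.1]
ee_rot: [180.0, -0.0, 100.3]
force: [0.4, -0.3, 0.4]
gripper_width: 0.5
gripper_force: 0.0
board [ -80.3 -111.8] z 55.1 yaw err -0.02 rp [179.99  -0.  ] F board [ 0.3 -0.3  0.4] w 0.5 t 5.7
```

View pics/c1.png

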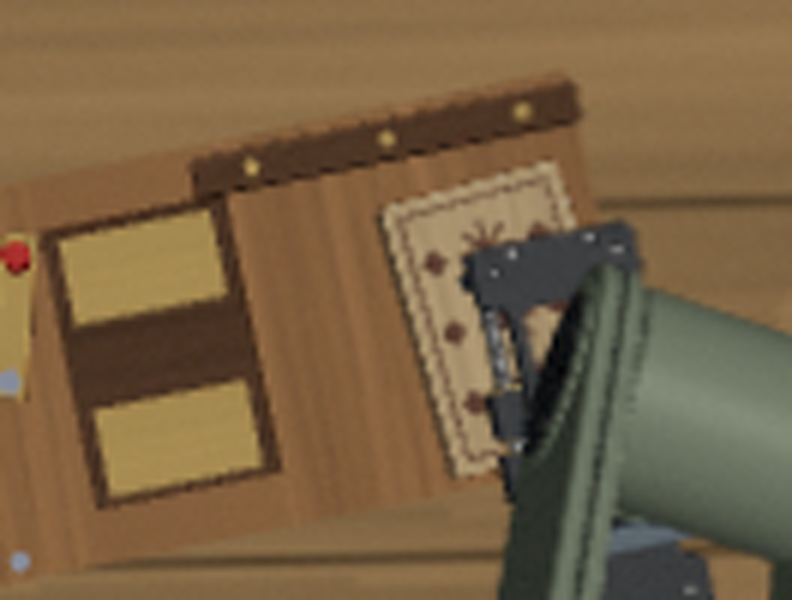

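The top crop shows the block near (480,300) with its far edge from about (385,207) to (552,163), so there is still a gap to the fence. I'll compute it.

```bash
python3 - <<'E'
from frame import *
m=env.camera_model("top")
q=proj(m,np.c_[tow([[0,-60]]),[[60]]])[0].astype(int);o=q-[66,50]
P=lambda l:np.array(l)/6.+o-.5+.5/6
print("block",tob(onplane(m,P([[383,207],[552,163],[462,475]]),74)).round(1).tolist())
print("fence foot",tob(onplane(m,P([[230,195],[580,120]]),44)).round(1).tolist(),"recess",tob(onplane(m,P([[215,200],[275,465],[42,235]]),44)).round(1).tolist())
E
```

```text
block [[48.2, -58.9], [52.6, -146.4], [-90.1, -69.2]]
fence foot [[72.6, 12.6], [73.9, -171.4]] recess [[71.6, 20.6], [-66.9, 18.6], [72.0, 111.0]]
```

```bash
python3 where.py; python3 - <<'E'
from frame import *
m=env.camera_model("top");f0=cv2.imread("pics/top0.png");f=env.grab_frame("top")
xs=np.arange(-120,80,.5)
for y in(-66,-72,-80,-140):
  for n,g in(("0",f0),("now",f)):
    p=proj(m,np.c_[tow(np.c_[xs,0*xs+y]),0*xs+74]).astype(np.float32)
    s=cv2.remap(g,p[:,0][None],p[:,1][None],cv2.INTER_LINEAR)[0].astype(float)
    d=np.gradient(cv2.GaussianBlur(s[:,0][:,None],(1,9),2)[:,0]); print(y,n,"rise",xs[d.argmax()],"fall",xs[d.argmin()], end=' | ')
  print()
E
```

```text
board [ -80.4 -111.7] z 55.0 yaw err -0.01 rp [180.  -0.] F board [-0.1  0.   0.1] w 0.5 t 5.75
-66 0 rise 42.5 fall 48.5 | -66 now rise -80.0 fall 48.5 | 
-72 0 rise -90.0 fall 49.5 | -72 now rise -90.0 fall 49.5 | 
-80 0 rise -15.5 fall 49.0 | -80 now rise -15.5 fall 49.0 | 
-140 0 rise -86.0 fall 54.5 | -140 now rise -16.0 fall 54.5 |
```

The block hasn't moved at all, which doesn't fit with the reported tool position. I'll look through the wrist camera.

```bash
python3 - <<'E'
from frame import *
a=env.grab_frame("wrist");b=env.grab_frame("scene");m=env.camera_model("scene")
q=proj(m,np.c_[tow([[-40,-90]]),[[60]]])[0].astype(int);c=cv2.resize(b[q[1]-50:q[1]+50,q[0]-50:q[0]+50],None,fx=4,fy=4,interpolation=2)
w=cv2.resize(a,(640,400))[:, :400] if 0 else a
cv2.imwrite("pics/d1.png",np.hstack([w[:,130:530],c]))
wm=env.camera_model("wrist");print("tcp in wrist",proj(wm,env.state()['ee_pos']),"in scene crop",(proj(m,env.state()['ee_pos'])-q+50)*4+[400,0])
E
```

```text
tcp in wrist [[316.97007853 235.96643968]] in scene crop [[560.51866576 178.35198813]]
```

View pics/d1.png

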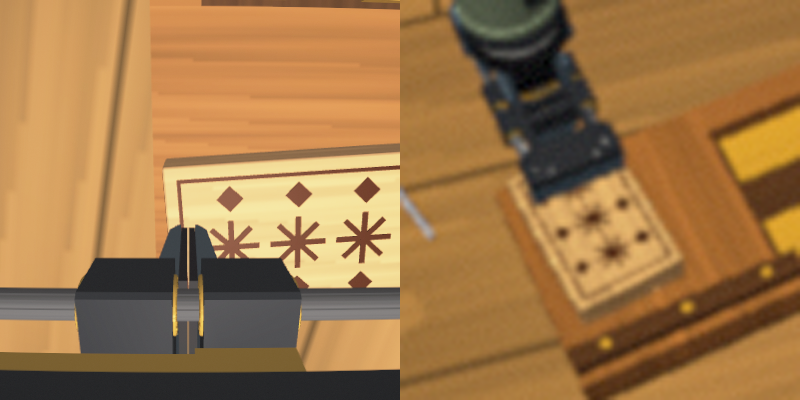

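Wrist view: the fingertips at full-image (317,232) appear over the block, whose top-left corner is at (293,165). I'll check whether the reported pose agrees with fixed features in this same view, including its height.

```bash
python3 - <<'E'
from frame import *
np.set_printoptions(precision=1,suppress=True)
m=env.camera_model("wrist")
print("cam",m['T'][:3,3],tob(m['T'][:3,3]))
print("board edge@44",tob(onplane(m,[[280,10],[282,100],[286,160]],44)))
print("block@74",tob(onplane(m,[[293,165],[360,196],[428,194],[497,189],[430,244],[363,245]],74)))
print("diamonds v2@74",tob(onplane(pickle.load(open('v2.pkl','rb'))[0],[[275.5,158],[309,156.5],[343.5,155.5]],74)))
print("expected px",proj(m,np.c_[tow([[-92.3,-67.9],[-100,-40],[-72.5,15]]),[74,44,44]]))
print(env.state()['qpos'],env.state()['effort'],env.state()['force'],env.state()['torque'])
E
```

```text
cam [480.2 -86.1 251.5] [-80.2 -33.2]
board edge@44 [[-100.1   12.8]
 [-100.2  -33.8]
 [ -98.7  -68.1]]
block@74 [[ -92.6  -65.6]
 [ -58.1  -81.9]
 [ -22.6  -80.8]
 [  13.7  -78.1]
 [ -19.  -108.9]
 [ -55.5 -109.4]]
diamonds v2@74 [[-57.7 -83.8]
 [-22.2 -81.1]
 [ 14.3 -78.9]]
expected px [[293.6 169.5]
 [282.6 111.2]
 [331.8   5.4]]
[-19.6  20.6 107.6   0.   51.8 -29.9] [  0.  -38.7 -18.6   0.    0.1   0. ] [-0.5  0.  -0.4] [-0.1  0.   0. ]
```

The pose agrees with the fixed features. But the visible fingertips work out at about 22 mm behind the stated TCP (pads 91 mm apart span about 175 px), so the tips are passing just above the block. I'll calibrate by touching the bare board top gently.

```bash
python3 drive.py '[{"pos":[0, 0, -0.4]}, {"pos":[0.8, 0.4, 0]}, {"pos":[1.04, 0.4, 0]}, {"pos":[0, 0, 0.2]}, {"pos":[0, 0, 0.4]}, {"pos":[0, 0, 0.2]}, {"pos":[0, 0, 0.06]}, {}]'; python3 where.py; python3 drive.py '[{"pos":[0, 0, 0.04]}, {"pos":[0, 0, 0.04]}, {"pos":[0, 0, 0.04]}, {}]'; python3 where.py
```

```text
time_s: 6.7
ee_pos: [515.5, -71.9, 31.7]
ee_rot: [-179.9, -0.0, 100.3]
force: [0.8, -0.5, 1.0]
gripper_width: 0.4
gripper_force: 0.0
board [-42.9 -25.6] z 31.7 yaw err -0.06 rp [-1.7994e+02 -2.0000e-02] F board [ 0.7 -0.6  1. ] w 0.4 t 6.7
time_s: 7.1
ee_pos: [515.7, -71.4, 26.0]
ee_rot: [180.0, -0.0, 100.3]
force: [-0.4, 0.3, 0.5]
gripper_width: 0.5
gripper_force: 0.0
board [-42.5 -25.1] z 26.0 yaw err -0.02 rp [180.  -0.] F board [-0.4  0.4  0.5] w 0.5 t 7.1
```

```bash
for i in 1 2 3; do python3 drive.py '[{"pos":[0, 0, 0.02]}, {"pos":[0, 0, 0.02]}, {}]' | grep -E 'ee_pos|force: \['; done; python3 where.py
```

```text
ee_pos: [515.7, -71.3, 23.9]
force: [-0.2, -0.4, -0.5]
ee_pos: [515.7, -71.3, 21.9]
force: [0.6, -0.2, 0.2]
ee_pos: [515.7, -71.3, 19.8]
force: [-0.7, -0.2, 0.2]
board [-42.6 -25. ] z 19.8 yaw err -0.01 rp [-1.7998e+02 -1.0000e-02] F board [-0.7 -0.1  0.2] w 0.4 t 8.0
```

```bash
for i in 1 2 3; do python3 drive.py '[{"pos":[0, 0, 0.02]}, {"pos":[0, 0, 0.02]}, {}]' | grep -E 'ee_pos|force: \['; done; python3 where.py; python3 - <<'E'
from frame import *
a=env.grab_frame("wrist");cv2.imwrite("pics/e1.png",cv2.resize(a[130:330,220:420],None,fx=3,fy=3,interpolation=2))
E
```

```text
ee_pos: [515.9, -71.4, 18.4]
force: [-1.2, -0.3, 3.9]
ee_pos: [516.0, -71.4, 18.4]
force: [-4.5, 1.5, 18.8]
ee_pos: [516.0, -71.4, 18.3]
force: [-8.4, 1.8, 32.9]
board [-42.3 -25.1] z 18.3 yaw err -0.01 rp [1.7991e+02 3.0000e-02] F board [-7.9  3.3 32.9] w 0.3 t 8.9
```

View pics/e1.png

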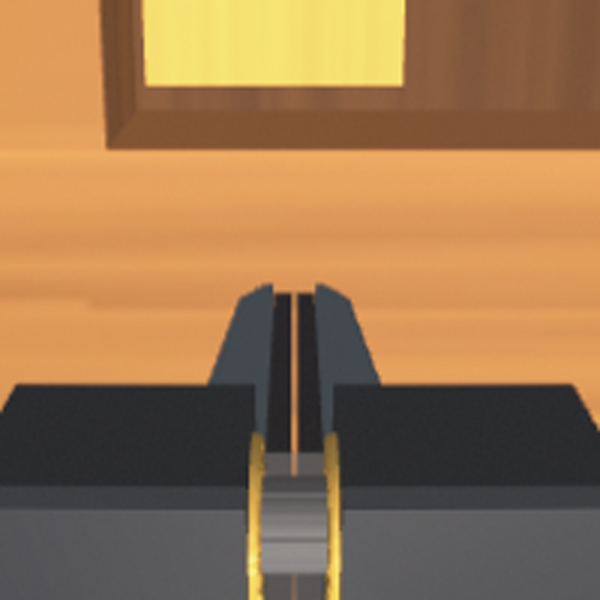

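Contact came at TCP z = 18.4 on the 44 mm board, so the real tips sit 25.5 mm behind the reported TCP; the crop shows the shut tips about 19 mm thick at (295,290). I'll go back to the block's −x end at the right height.

Careful with the scale: shifts go in shares of 50 mm and turns go in units of 2 degrees. That gives: -43 mm is -0.86, -42 mm is -0.84.

```bash
python3 drive.py '[{"pos":[0, 0, -0.12]}, {"pos":[0, 0, -0.12]}, {"pos":[0, -0.76, 0]}, {"pos":[0, -0.76, 0]}, {"pos":[-0.86, 0, 0]}, {"pos":[-0.84, 0, 0]}, {}, {}]'; python3 where.py; python3 drive.py '[{"pos":[0, 0.12, 0]}, {"pos":[0, 0.12, 0]}, {"pos":[0, 0.1, 0]}, {"pos":[0, 0.08, 0]}, {"pos":[0, 0.08, 0]}, {"pos":[0, 0.06, 0]}, {"pos":[0, 0.06, 0]}, {}]'; python3 where.py
```

```text
time_s: 9.75
ee_pos: [456.0, -169.1, 25.6]
ee_rot: [-180.0, -0.0, 100.2]
force: [0.3, -0.0, 0.3]
gripper_width: 0.6
gripper_force: 0.0
board [-118.8 -110.5] z 25.6 yaw err -0.13 rp [-1.7996e+02 -5.0000e-02] F board [ 0.3 -0.1  0.3] w 0.6 t 9.75
time_s: 10.55
ee_pos: [487.4, -163.0, 26.0]
ee_rot: [180.0, 0.0, 100.3]
force: [-0.5, -0.3, 0.8]
gripper_width: 0.4
gripper_force: 0.0
board [ -86.9 -110.2] z 26.0 yaw err -0.01 rp [1.7995e+02 1.0000e-02] F board [-0.6 -0.2  0.8] w 0.4 t 10.55
```

Scaled: 1 mm is 0.02, 2 mm is 0.04.

```bash
python3 drive.py '[{"pos":[0, 0.04, 0]}, {"pos":[0, 0.04, 0]}, {"pos":[0, 0.02, 0]}, {"pos":[0, 0.02, 0]}, {}]'; python3 where.py; cat > lines.py <<'E'
from frame import *
import sys
m=env.camera_model("top");f=env.grab_frame("top")
xs=np.arange(20,78,.25)
for y in(map(float,sys.argv[1:])):
    p=proj(m,np.c_[tow(np.c_[xs,0*xs+y]),0*xs+74]).astype(np.float32)
    s=cv2.remap(f,p[:,0][None],p[:,1][None],cv2.INTER_LINEAR)[0].astype(float)[:,0]
    d=np.gradient(cv2.GaussianBlur(s[:,None],(1,17),4)[:,0]); print(y,"block +x edge",xs[d.argmin()])
E
python3 lines.py -66 -72 -80 -130 -140; python3 drive.py '[{"pos":[0, 0.02, 0]}, {"pos":[0, 0.02, 0]}, {}]'; python3 where.py;python3 lines.py -66 -72 -80 -130 -140
```

```text
time_s: 11.05
ee_pos: [492.0, -161.9, 25.9]
ee_rot: [-179.9, -0.0, 100.3]
force: [-3.2, -1.2, 1.9]
gripper_width: 0.8
gripper_force: 1.7
board [ -82.1 -109.9] z 25.9 yaw err 0.0 rp [-1.7992e+02 -3.0000e-02] F board [-3.4 -0.6  1.9] w 0.8 t 11.05
-66.0 block +x edge 70.0
-72.0 block +x edge 69.0
-80.0 block +x edge 70.25
-130.0 block +x edge 72.0
-140.0 block +x edge 73.0
time_s: 11.4
ee_pos: [492.2, -161.5, 25.9]
ee_rot: [-179.7, -0.1, 100.4]
force: [-8.0, -1.4, 4.9]
gripper_width: 0.6
gripper_force: 4.2
board [ -81.9 -109.5] z 25.9 yaw err 0.04 rp [-1.7973e+02 -8.0000e-02] F board [-8.1  0.1  4.9] w 0.6 t 11.4
-66.0 block +x edge 70.0
-72.0 block +x edge 69.25
-80.0 block +x edge 70.25
-130.0 block +x edge 72.0
-140.0 block +x edge 73.0
```

The block is against the fence at 8 N, but its −y corner touched first and it is still about 2° askew (edge 70 against 73). I'll back off and push nearer its +y end to square it.

Scaled: 33 mm is 0.66, -10 mm is -0.2.

```bash
python3 drive.py '[{"pos":[0, -0.2, 0]}, {"pos":[0.66, 0, 0]}, {}, {"pos":[0, 0.06, 0]}, {"pos":[0, 0.06, 0]}, {"pos":[0, 0.02, 0]}, {"pos":[0, 0.02, 0]}, {}]'; python3 where.py;python3 lines.py -66 -72 -80 -130 -140;python3 drive.py '[{"pos":[0, 0.02, 0]}, {"pos":[0, 0.02, 0]}, {}]'; python3 where.py;python3 lines.py -66 -72 -80 -130 -140
```

```text
time_s: 12.25
ee_pos: [486.2, -129.7, 25.9]
ee_rot: [-179.9, -0.0, 100.3]
force: [-3.6, -0.1, 1.8]
gripper_width: 0.2
gripper_force: 1.7
board [-82.  -77.2] z 25.9 yaw err -0.03 rp [-1.7993e+02 -3.0000e-02] F board [-3.6  0.5  1.8] w 0.2 t 12.25
-66.0 block +x edge 70.0
-72.0 block +x edge 70.0
-80.0 block +x edge 70.25
-130.0 block +x edge 72.25
-140.0 block +x edge 73.0
time_s: 12.6
ee_pos: [487.0, -128.8, 25.8]
ee_rot: [-179.8, -0.1, 100.3]
force: [-6.7, 0.3, 3.7]
gripper_width: 0.5
gripper_force: 3.2
board [-81.1 -76.4] z 25.8 yaw err -0.0 rp [-1.7981e+02 -9.0000e-02] F board [-6.5  1.5  3.7] w 0.5 t 12.6
-66.0 block +x edge 70.5
-72.0 block +x edge 71.75
-80.0 block +x edge 70.75
-130.0 block +x edge 72.25
-140.0 block +x edge 73.0
```

```bash
cat > ly.py <<'E'
from frame import *
m=env.camera_model("top");f=env.grab_frame("top");f0=cv2.imread("pics/top0.png")
for n,g in(("init",f0),("now",f)):
  ys=np.arange(-95,-40,.25);X=np.arange(-60,65,5.);E=[]
  for x in X:
    p=proj(m,np.c_[tow(np.c_[0*ys+x,ys]),0*ys+74]).astype(np.float32)
    s=cv2.remap(g,p[:,0][None],p[:,1][None],cv2.INTER_LINEAR)[0].astype(float)[:,0]
    E.append(ys[np.gradient(cv2.GaussianBlur(s[:,None],(1,17),4)[:,0]).argmin()])
  E=np.array(E);k=np.abs(E-np.median(E))<12;c=np.polyfit(X[k],E[k],1);k=k&(abs(np.polyval(c,X)-E)<3);c=np.polyfit(X[k],E[k],1)
  print(n,"edge angle",np.degrees(np.arctan(c[0])).round(2),"y at x=0",c[1].round(1),"n",k.sum())
E
python3 ly.py; python3 drive.py '[{"pos":[0, 0.02, 0]}, {"pos":[0, 0.02, 0]}, {}]'; python3 where.py;python3 ly.py
```

```text
init edge angle 4.13 y at x=0 -60.7 n 22
now edge angle -1.74 y at x=0 -63.3 n 11
time_s: 13.0
ee_pos: [487.4, -128.2, 25.8]
ee_rot: [-179.6, -0.1, 100.3]
force: [-10.2, 0.4, 8.1]
gripper_width: 0.1
gripper_force: 5.1
board [-80.6 -75.9] z 25.8 yaw err 0.01 rp [-1.7964e+02 -1.4000e-01] F board [-9.9  2.2  8.1] w 0.1 t 13.0
init edge angle 4.13 y at x=0 -60.7 n 22
now edge angle 0.72 y at x=0 -65.3 n 9
```

Scaled: -25 mm is -0.5, 22 mm is 0.44.

```bash
python3 drive.py '[{"pos":[0, -0.2, 0]}, {"pos":[0, 0, -0.6]}, {"pos":[-0.4, 0, -0.5]}, {"pos":[-0.86, 0.7, 0]}, {"pos":[-0.86, 0.7, 0]}, {"pos":[0, 0.44, 0]}, {}]'; python3 where.py; python3 ly.py;python3 drive.py '[{}, {}, {}, {}]' 91; python3 where.py
```

```text
time_s: 13.75
ee_pos: [585.7, -212.4, 80.8]
ee_rot: [179.7, 0.1, 100.3]
force: [-0.1, 1.0, -0.5]
gripper_width: 0.2
gripper_force: 0.0
board [   1.  -176.4] z 80.8 yaw err -0.04 rp [1.7975e+02 9.0000e-02] F board [ 0.   1.  -0.5] w 0.2 t 13.75
init edge angle 4.13 y at x=0 -60.7 n 22
now edge angle 0.38 y at x=0 -65.1 n 25
time_s: 14.2
ee_pos: [581.6, -211.1, 81.3]
ee_rot: [180.0, 0.0, 100.3]
force: [0.4, -0.4, 0.3]
gripper_width: 29.6
gripper_force: 0.0
board [  -2.8 -174.4] z 81.3 yaw err -0.0 rp [179.99   0.  ] F board [ 0.3 -0.5  0.3] w 29.6 t 14.2
```

```bash
python3 drive.py '[{"pos":[-0.16, 0.08, 0]}, {}, {}, {}, {"pos":[0, 0, 0.4]}, {"pos":[0, 0, 0.5]}, {"pos":[0, 0, 0.2]}, {}]'; python3 where.py; python3 drive.py '[{"pos":[0.06, 0, 0]}, {"pos":[0.06, 0, 0]}, {"pos":[0.06, 0, 0]}, {"pos":[0.06, 0, 0]}, {"pos":[0.06, 0, 0]}, {"pos":[0.06, 0, 0]}, {}]'; python3 where.py; python3 ly.py
```

```text
time_s: 15.0
ee_pos: [586.2, -217.9, 24.4]
ee_rot: [-179.8, -0.1, 100.3]
force: [-1.1, -0.2, 0.8]
gripper_width: 90.2
gripper_force: 0.0
board [   0.5 -181.9] z 24.4 yaw err -0.01 rp [-1.7982e+02 -1.2000e-01] F board [-1.1 -0.   0.8] w 90.2 t 15.0
time_s: 15.7
ee_pos: [584.3, -200.3, 26.2]
ee_rot: [180.0, -0.0, 100.3]
force: [-0.5, -0.1, -0.2]
gripper_width: 90.6
gripper_force: 0.3
board [   1.8 -164.2] z 26.2 yaw err -0.01 rp [ 1.7998e+02 -2.0000e-02] F board [-0.6 -0.  -0.2] w 90.6 t 15.7
init edge angle 4.13 y at x=0 -60.7 n 22
now edge angle 0.17 y at x=0 -55.8 n 25
```

```bash
python3 drive.py '[{"pos":[0.12, 0, 0]}, {"pos":[0.16, 0, 0]}, {"pos":[0.16, 0, 0]}, {"pos":[0.16, 0, 0]}, {"pos":[0.16, 0, 0]}, {"pos":[0.16, 0, 0]}, {"pos":[0.16, 0, 0]}, {}]'; python3 where.py; python3 drive.py '[{"pos":[0.16, 0, 0]}, {"pos":[0.16, 0, 0]}, {"pos":[0.16, 0, 0]}, {"pos":[0.16, 0, 0]}, {"pos":[0.16, 0, 0]}, {"pos":[0.16, 0, 0]}, {"pos":[0.12, 0, 0]}, {}]'; python3 where.py; python3 lines.py -20 0 20; 
```

```text
time_s: 16.55
ee_pos: [573.9, -146.0, 25.8]
ee_rot: [-179.9, -0.1, 100.4]
force: [-0.1, -0.9, -0.4]
gripper_width: 91.2
gripper_force: 0.0
board [   1.2 -109. ] z 25.8 yaw err 0.04 rp [-1.7994e+02 -8.0000e-02] F board [-0.3 -0.8 -0.4] w 91.2 t 16.55
time_s: 17.35
ee_pos: [564.6, -93.4, 26.0]
ee_rot: [-180.0, -0.0, 100.4]
force: [-0.1, 0.3, -1.2]
gripper_width: 91.3
gripper_force: 0.0
board [  1.6 -55.6] z 26.0 yaw err 0.03 rp [-1.7998e+02 -4.0000e-02] F board [-0.1  0.4 -1.2] w 91.3 t 17.35
-20.0 block +x edge 71.0
0.0 block +x edge 71.5
20.0 block +x edge 72.5
```

Scaled: 5 mm is 0.1.

```bash
python3 drive.py '[{"pos":[0.1, 0, 0]}, {"pos":[0.1, 0, 0]}, {"pos":[0.1, 0, 0]}, {"pos":[0.1, 0, 0]}, {"pos":[0.1, 0, 0]}, {"pos":[0.1, 0, 0]}, {}]'; python3 where.py; python3 drive.py '[{"pos":[0.08, 0, 0]}, {"pos":[0.08, 0, 0]}, {"pos":[0.08, 0, 0]}, {"pos":[0.08, 0, 0]}, {"pos":[0.08, 0, 0]}, {"pos":[0.04, 0, 0]}, {}]'; python3 where.py
```

```text
time_s: 18.1
ee_pos: [558.9, -63.9, 25.8]
ee_rot: [-179.9, -0.1, 100.3]
force: [-0.6, -0.8, -0.1]
gripper_width: 90.7
gripper_force: 0.0
board [  1.2 -25.5] z 25.8 yaw err 0.01 rp [-1.7994e+02 -6.0000e-02] F board [-0.8 -0.6 -0.1] w 90.7 t 18.1
time_s: 18.8
ee_pos: [555.4, -42.9, 26.1]
ee_rot: [-180.0, -0.0, 100.3]
force: [-0.9, -0.2, -0.9]
gripper_width: 91.1
gripper_force: 0.0
board [ 1.6 -4.2] z 26.1 yaw err -0.0 rp [-1.8e+02 -2.0e-02] F board [-0.9 -0.  -0.9] w 91.1 t 18.8
```

Scaled: 2 mm is 0.04, 1 mm is 0.02.

```bash
python3 drive.py '[{"pos":[0.04, 0, 0]}, {"pos":[0.04, 0, 0]}, {"pos":[0.02, 0, 0]}, {}, {}]'; python3 where.py; python3 - <<'E'
from frame import *
a=env.grab_frame("wrist");b=env.grab_frame("scene");m=env.camera_model("scene")
q=proj(m,np.c_[tow([[0,50]]),[[60]]])[0].astype(int);c=cv2.resize(b[q[1]-50:q[1]+50,q[0]-50:q[0]+50],None,fx=4,fy=4,interpolation=2)
cv2.imwrite("pics/g1.png",np.hstack([a[:,120:520],c]))
E
```

```text
time_s: 19.3
ee_pos: [554.7, -38.3, 26.0]
ee_rot: [180.0, -0.0, 100.3]
force: [0.3, -0.4, -0.2]
gripper_width: 91.1
gripper_force: 0.0
board [1.7 0.5] z 26.0 yaw err -0.02 rp [ 1.8e+02 -2.0e-02] F board [ 0.2 -0.5 -0.2] w 91.1 t 19.3
```

View pics/g1.png

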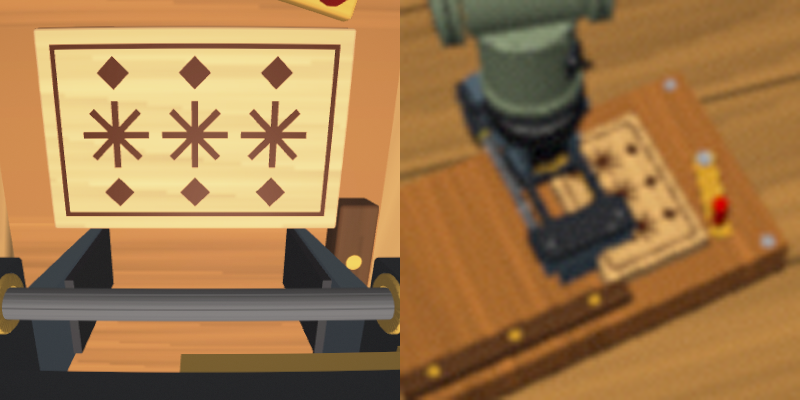

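The wrist view shows the block ahead of the fingers, with top corners at full-image (155,29), (475,29), (457,227) and (175,227); in the scene view it lies over the recess with the keeper clear. I'll work out its pose from those corners.

```bash
cat > pnp.py <<'E'
from frame import *
def pose(m,px):
    K=np.array([[m['fx'],0,m['cx']],[0,m['fy'],m['cy']],[0,0,1]])
    O=np.array([[-70,46,0],[70,46,0],[70,-46,0],[-70,-46,0]],float)
    ok,r,t=cv2.solvePnP(O,np.array(px,float),K,m['D'],flags=cv2.SOLVEPNP_IPPE)
    c=O@cv2.Rodrigues(r)[0].T+t.T; w=np.c_[c[:,0],-c[:,1],-c[:,2]]@m['T'][:3,:3].T+m['T'][:3,3]
    e=cv2.projectPoints(O,r,t,K,m['D'])[0].reshape(-1,2)-px
    return np.c_[tob(w),w[:,2]],e
if __name__=="__main__":
    m=env.camera_model("wrist");f=env.grab_frame("wrist")
    g=cv2.inRange(cv2.cvtColor(f,cv2.COLOR_BGR2HSV),(18,40,225),(32,130,255));g[235:]=0
    c=max(cv2.findContours(cv2.morphologyEx(g,cv2.MORPH_CLOSE,np.ones((5,5))),0,2)[0],key=cv2.contourArea)
    q=cv2.approxPolyDP(cv2.convexHull(c),12,True).reshape(-1,2);print(q.tolist())
    for px in ([[155,29],[475,29],[457,227],[175,227]],):
        P,e=pose(m,np.array(px,float));print("corners board",P.round(1).tolist(),"err",abs(e).max().round(1))
    if len(q)==4:
        d=q.sum(1);k=q[:,0]-q[:,1];q=np.array([q[d.argmin()],q[k.argmax()],q[d.argmax()],q[k.argmin()]],float)
        P,e=pose(m,q);print("corners auto",P.round(1).tolist(),"err",abs(e).max().round(1))
E
python3 pnp.py
```

```text
[[475, 31], [454, 226], [176, 226], [155, 30]]
corners board [[-69.7, 108.0, 58.5], [70.3, 108.3, 61.5], [70.5, 16.5, 55.3], [-69.4, 16.3, 52.3]] err 4.3
corners auto [[-68.9, 107.7, 60.3], [71.1, 107.4, 59.6], [70.8, 15.8, 50.9], [-69.2, 16.2, 51.6]] err 4.0
```

The block has dropped into the recess with its corners inside the mouth, standing about 12–16 proud. I'll now press with both open fingertips, one over each end (±52).

Scaled: -2 mm is -0.04, -1 mm is -0.02.

```bash
python3 drive.py '[{"pos":[-0.04, 0, -0.3]}, {"pos":[0, 0, -0.4]}, {"pos":[0.5, 0, 0]}, {"pos":[0.8, -0.02, 0]}, {"pos":[0, 0, 0.2]}, {"pos":[0, 0, 0.2]}, {}]'; python3 where.py; for i in 1 2 3; do python3 drive.py '[{"pos":[0, 0, 0.04]}, {"pos":[0, 0, 0.02]}, {}]' >/dev/null; python3 where.py; done
```

```text
time_s: 20.15
ee_pos: [541.1, 22.8, 39.3]
ee_rot: [-179.8, -0.0, 100.3]
force: [-0.3, -0.3, 0.2]
gripper_width: 90.9
gripper_force: 0.0
board [-0.6 63. ] z 39.3 yaw err -0.02 rp [-1.798e+02 -2.000e-02] F board [-0.3 -0.3  0.2] w 90.9 t 20.15
board [ 0.8 62.8] z 38.0 yaw err -0.06 rp [179.99   0.  ] F board [-0.1 -0.3  0.7] w 91.2 t 20.45
board [ 0.6 63.3] z 34.9 yaw err -0.02 rp [-1.7999e+02 -1.0000e-02] F board [ 0.3  0.3 -0.1] w 91.2 t 20.75
board [ 1.  63.3] z 33.0 yaw err -0.0 rp [1.7995e+02 1.0000e-02] F board [-1.3  0.   7. ] w 91.4 t 21.05
```

```bash
for i in 1 2 3 4; do python3 drive.py '[{"pos":[0, 0, 0.04]}, {"pos":[0, 0, 0.02]}, {}]' >/dev/null; python3 where.py; done
```

```text
board [ 1.  63.3] z 30.5 yaw err -0.01 rp [1.7994e+02 1.0000e-02] F board [-2.8 -0.3  9.5] w 91.0 t 21.35
board [ 0.9 63.3] z 27.5 yaw err -0.01 rp [1.7994e+02 1.0000e-02] F board [-2.5  0.3  9.5] w 90.6 t 21.65
board [ 0.9 63.3] z 24.5 yaw err -0.01 rp [1.7994e+02 1.0000e-02] F board [-3.1  0.5 10.6] w 91.3 t 21.95
board [ 1.  63.3] z 21.5 yaw err -0.0 rp [1.7994e+02 1.0000e-02] F board [-2.2  0.2 10.4] w 91.2 t 22.25
```

```bash
for i in 1 2 3; do python3 drive.py '[{"pos":[0, 0, 0.02]}, {"pos":[0, 0, 0.02]}, {}]' >/dev/null; python3 where.py; done
```

```text
board [ 1.  63.3] z 19.5 yaw err -0.01 rp [1.7994e+02 1.0000e-02] F board [-2.5 -0.  10.7] w 90.9 t 22.55
board [ 1.  63.3] z 18.3 yaw err -0.0 rp [1.7994e+02 1.0000e-02] F board [-3.2  0.2 16.3] w 91.1 t 22.85
board [ 1.  63.3] z 18.2 yaw err -0.0 rp [1.7991e+02 2.0000e-02] F board [-7.2  0.8 28.7] w 90.8 t 23.15
```

Hard stop reached with the tips level with the board top (28 N). As a check, I'll probe each end on its own with shut fingers.

```bash
python3 drive.py '[{"pos":[0, 0, -0.4]}, {"pos":[0, 0.54, 0]}, {"pos":[0, 0.54, 0]}, {}, {}, {"pos":[0, 0, 0.1]}, {"pos":[0, 0, 0.1]}, {"pos":[0, 0, 0.08]}]' 0 20 >/dev/null; python3 where.py; for i in 1 2 3 ; do python3 drive.py '[{"pos":[0, 0, 0.02]}, {"pos":[0, 0, 0.02]}, {}]' >/dev/null; python3 where.py; done
```

```text
board [53.6 63.4] z 19.3 yaw err -0.02 rp [-1.7992e+02 -2.0000e-02] F board [-0.1  0.5  0.1] w 29.8 t 23.95
board [54.7 63.3] z 18.4 yaw err -0.01 rp [179.98  -0.  ] F board [ 0.1 -0.2  1.2] w 5.9 t 24.25
board [55.2 63.2] z 18.3 yaw err -0.01 rp [1.7989e+02 1.0000e-02] F board [-3.1  0.7 13. ] w 0.2 t 24.55
board [55.4 63.2] z 18.1 yaw err -0.01 rp [1.7984e+02 2.0000e-02] F board [-6.   0.4 23.8] w 0.5 t 24.85
```

Scaled: -40 mm is -0.8, -29 mm is -0.58.

```bash
python3 drive.py '[{"pos":[0, 0, -0.24]}, {"pos":[0, -0.8, 0]}, {"pos":[0, -0.8, 0]}, {"pos":[0, -0.58, 0]}, {"pos":[0, 0, 0.08]}, {"pos":[0, 0, 0.06]}, {}]' >/dev/null; python3 where.py; for i in 1 2 3 ; do python3 drive.py '[{"pos":[0, 0, 0.02]}, {"pos":[0, 0, 0.02]}, {}]' >/dev/null; python3 where.py; done
```

```text
board [-53.1  63.2] z 18.8 yaw err -0.01 rp [179.95   0.  ] F board [ 0.9 -0.8 -0.5] w 0.5 t 25.55
board [-52.8  63.2] z 18.3 yaw err 0.0 rp [1.799e+02 1.000e-02] F board [-2.6  0.2  9.9] w 0.6 t 25.85
board [-52.8  63.2] z 18.1 yaw err 0.01 rp [1.7987e+02 2.0000e-02] F board [-7.5  1.2 26.3] w 0.5 t 26.15
board [-52.8  63.2] z 18.0 yaw err 0.01 rp [1.7983e+02 3.0000e-02] F board [-11.2   2.4  42.7] w 0.7 t 26.45
```

Both ends are home: 18.3 and 18.3, the same as the board's own touch height. Next I'll go above the knob at board (59.6,124.8).

Scaled: 38 mm is 0.76, 37 mm is 0.74.

```bash
python3 drive.py '[{"pos":[0, 0, -0.6]}, {"pos":[0, 0, -0.7]}, {"pos":[0.42, 0.74, 0]}, {"pos":[0.42, 0.74, 0]}, {"pos":[0.4, 0.76, 0]}, {}, {}, {}]' 45 8 >/dev/null; python3 where.py; python3 - <<'E'
from frame import *
m=env.camera_model("wrist");f=env.grab_frame("wrist");h=cv2.cvtColor(f,cv2.COLOR_BGR2HSV)
k=cv2.inRange(h,(0,150,60),(6,255,255));n,l,s,c=cv2.connectedComponentsWithStats(k)
for i in range(1,n):
    if s[i,4]>60: print(s[i],c[i].round(1),tob(onplane(m,[c[i]],80)).round(1))
E
```

```text
board [ 56.8 125.1] z 77.5 yaw err -0.01 rp [-179.9    0. ] F board [-0.1  0.1 -0.1] w 45.5 t 27.25
[309 215  25  37 744] [321.4 233.2] [[ 59.4 127.8]]
```

```bash
python3 drive.py '[{"pos":[0, 0.04, 0]}, {"pos":[0, 0, 0.3]}, {"pos":[0, 0, 0.3]}, {"pos":[0, 0, 0.22]}, {}]' >/dev/null; python3 where.py; python3 drive.py '[{}, {}, {}, {}]' 8 8 >/dev/null; python3 where.py
```

```text
board [ 58.2 125.1] z 35.6 yaw err -0.04 rp [-1.7981e+02 -1.0000e-02] F board [-0.1 -0.9 -0.1] w 45.2 t 27.8
board [ 59.7 125.4] z 37.6 yaw err -0.01 rp [ 1.7999e+02 -1.0000e-02] F board [-5.8  1.1  1.4] w 16.0 t 28.2
```

Scaled: -10 mm is -0.2, -9 mm is -0.18.

```bash
python3 drive.py '[{"pos":[-0.2, -0.09, 0]}, {"pos":[-0.18, -0.11, 0]}, {"pos":[-0.16, -0.14, 0]}, {"pos":[-0.14, -0.17, 0]}, {}]' >/dev/null; python3 where.py; python3 drive.py '[{"pos":[-0.1, -0.19, 0]}, {"pos":[-0.08, -0.2, 0]}, {"pos":[-0.04, -0.21, 0]}, {"pos":[0, -0.08, 0]}, {}, {}]' >/dev/null; python3 where.py
```

```text
board [35.8 87.2] z 37.7 yaw err -0.01 rp [179.68   0.28] F board [ 6.3 -7.4 -2. ] w 14.7 t 28.7
board [-0.8 78.4] z 37.6 yaw err 0.05 rp [-1.7994e+02  1.6000e-01] F board [-0.2 -7.   4.4] w 14.7 t 29.3
```

```bash
python3 drive.py '[{"pos":[0.02, 0.016, 0]}, {}, {}]' >/dev/null; python3 where.py; python3 drive.py '[{}, {}, {}, {"pos":[0, 0, -0.3]}, {"pos":[0, 0, -0.6]}, {"pos":[-0.6, 0, -0.8]}, {"pos":[-0.8, 0, -0.8]}, {}]' 45 >/dev/null; python3 where.py; python3 - <<'E'
from frame import *
m=env.camera_model("wrist");f=env.grab_frame("wrist");h=cv2.cvtColor(f,cv2.COLOR_BGR2HSV)
k=cv2.inRange(h,(0,150,60),(6,255,255));n,l,s,c=cv2.connectedComponentsWithStats(k)
for i in range(1,n):
    if s[i,4]>60: print("knob",s[i],c[i].round(1),tob(onplane(m,[c[i]],78)).round(1))
k=cv2.inRange(h,(0,0,140),(180,60,255));k[:,:200]=0;n,l,s,c=cv2.connectedComponentsWithStats(k)
for i in range(1,n):
    if s[i,4]>60: print("pivot?",s[i],c[i].round(1),tob(onplane(m,[c[i]],56)).round(1))
cv2.imwrite("pics/z1.png",f)
E
```

```text
board [ 0.  78.6] z 37.5 yaw err 0.11 rp [-179.93    0.26] F board [-0.1 -9.9  4.4] w 14.7 t 29.6
board [ 4.2 12.5] z 162.5 yaw err -0.17 rp [179.41   0.21] F board [0.3 1.4 0.7] w 45.2 t 30.4
knob [302 104  19  19 278] [311.  113.3] [[ 0.5 79.8]]
pivot? [414  12  12  13 125] [419.9  17.9] [[ 86.5 152.3]]
pivot? [302  23  16  17 203] [309.5  31.3] [[ -0.3 142.1]]
pivot? [273 307  74   2 135] [309.7 307.5] [[  -2.4 -106. ]]
pivot? [528 309  64   5 197] [555.1 311.2] [[ 247.2 -115.5]]
pivot? [ 215  311  206   10 1792] [317.4 314.9] [[   5.1 -114.6]]
```

View pics/z1.png

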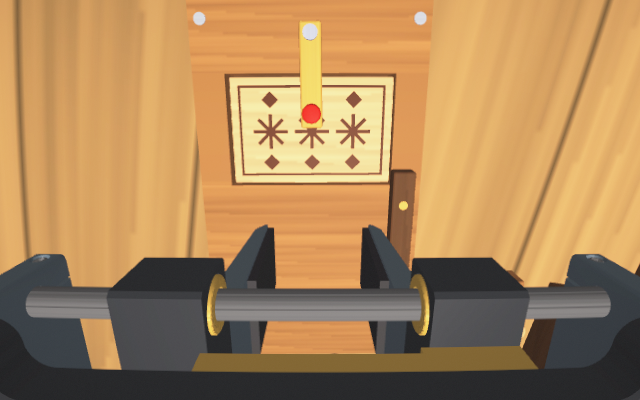

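The picture shows the block flush in the recess, from (228,75) to (393,184). The keeper lies straight across it, with its pivot at (310,31) and knob at (311,113), and is square to within about 1°. The gripper is clear.

```bash
python3 drive.py '[{"pos":[0, 0, -0.4]}, {}]' | head -2; python3 -c "
from workcell import env
print(env.job_done())"
```

```text
time_s: 30.65
ee_pos: [551.5, -22.4, 177.9]
the job is handed in; nothing more can be done
None
```

The block is seated flush in the recess, the keeper is square across it (within about 1°) and released, and the job was handed in at about 31 s; the hardest press on the block was about 43 N, below the roughly 59 N limit.

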